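# Pack two gift sets of earthenware

## Robot

A 6-joint arm with a two-finger parallel gripper is mounted at the origin on the work surface. World frame = base frame: x ahead of the robot, y to its left, z up, the work surface at z = 0. Lengths are in m, angles in rad, forces in N, time in s.
With the tool pointing down it reaches from about 0.225 to 0.875 m from the base axis. Payload 3.4 kg.
Tool frame: the origin (TCP) lies between the finger pads; the fingertips stand 22 mm ahead of it and the grasp point (between the pads) lies 3 mm ahead of it (manip.finger_overhang is the distance from the TCP to the fingertips, in m); z points along the fingers, y is the line along which they close (so a half turn about z gives the same grasp; the last joint's range is limited). The gripper opens to 85 mm and grips with 20 to 120 N. Pads are 22 mm wide; open, the fingers measure 114 mm over their backs; the gripper's body (76 mm by 85 mm) begins 54 mm behind the grasp point. The pads swing forward as they close: fully open they stand 13 mm farther back than shut.
Start: joints at [-1.225, 0.276, 1.505, -0, 1.361, -0.121], TCP at [0.259, -0.514, 0.253] pointing down, gripper open.
Joint ranges: [-2.89, 2.89], [-0.75, 2.08], [0.22, 2.7], [-1.18, 4.32], [0.11, 2.71], [-2.7, 2.7]. Speed limits (rad/s): [2.57, 2.57, 3.14, 3.14, 3.14, 3.14].

## Interface

Orientations are given as a unit quaternion [w, x, y, z].
In Python, from rig import get_state, eyes, order, manip gives the robot as it stands.
- The arm moves only by the tool drive_tool, never from a script. Its argument "rows" is a list of rows, each a list of 4 numbers: the shift along the tool's x, y, z in units of 25 mm (1.0 is 25 mm), then the turn about the tool's z in units of 6 degrees (1.0 is 6 degrees). A call has exactly 8 rows; each row is the pose to reach, as a shift and turn from the pose commanded when the call began, along the tool's axes at that moment; what a row does not reach only later rows make up. A row lasts 1/12 s, in which the tool goes at most 41.7 mm and 7.16 degrees, less where a joint would pass 70% of its speed; a pose out of reach is approached as far as the arm can. A call with a gripper value outside its range is refused whole. "grip" is the finger opening in mm, from 0 to 85.4, set as the call begins (left out, the last holds). The fingers move at their own pace and stop on an object; "newtons" is the grip in N (left out, the last holds). Time passes only in rows, so rows that repeat a pose let the fingers close, or fill a call up. It gives the time, the measured TCP pose, the force, the opening and the grip force at its end, in the units of the state.
- get_state(): the state, without advancing time (a new reading comes with each control period).
- eyes.get_image(name): name is "side" or "top" or "wrist"; returns (picture, depth): 480x640x3 uint8, red, green, blue; 480x640 float32, m along the optical axis (not along the pixel's ray), 0 where there is no reading.
- eyes.camera_info(name): a dict with "fx", "fy", "cx", "cy" (pixels), "dist" ([k1, k2, p1, p2, k3] as OpenCV has them; the pictures are not rectified), "R" (3x3) and "t" (3): a world point X has camera coordinates R X + t. Camera axes: x right, y down, z forward; pixel columns grow to the right and rows downward; lengths in m; the calibration is good to about 2 mm. A picture is of the moment at which its call begins: read the wrist's pose just before it. camera_info takes no time and is no camera call; for the wrist camera it gives the pose at the moment of the call.
- order.sign_off(): hands the job in; it is judged then, once.
The state is a dict: "clock": time; "qpos": joint angles; "qd": joint speeds; "effort": joint torques, N m; "position": TCP position; "ee_rot": TCP orientation; "contact_force": force on the tool from outside, world axes, zero at the start; "moment": the same for the moment, N m; "width": finger opening in m; "gripper_force": force on a finger pad.
Only numpy, scipy, OpenCV 4.12 (cv2) and the standard library are available. Lean on these libraries where they do the work, as an engineer would, in place of code of your own. Each camera call takes 0.05 s, during which the arm holds its last target. There are 200 camera calls.

## Task

Make up the two gift sets in their cartons: in the long three-cell carton the carafe in the wide middle cell with one beaker in each end cell, and in the short two-cell carton the lantern in the larger cell and the candlestick in the smaller. Stand every piece upright on the floor of its own cell and let go; set the ware down rather than dropping it, do not tip it over, and leave the bowl, the oil lamp and the glaze jar where they stand.

Things in the scene. Friction and masses are not known exactly. Their poses are not given: they have to be found in the camera images.
- carafe: Plain terracotta, loose, upright. Origin: centre of its underside, z up; round about z. A small carafe, 124 mm high: round belly 60 mm across (widest 30 to 48 mm up), foot 52 mm, straight neck 28 mm across from 80 to 118 mm up, lip 34 mm across at the top with a dark mouth. Grip it by the neck (about 101 mm up). About 0.22 kg.
- beaker1: Plain terracotta, loose, upright. Origin: centre of its underside, z up; round about z. One of two beakers: open straight drinking beaker, 84 mm high, 50 mm outside diameter from 26 mm up to the rim, foot 46 mm, wall 4 mm. Both are alike; either may go in either end cell. Grip it across the outside near the rim (about 66 mm up). About 0.11 kg.
- beaker2: Plain terracotta, loose, upright. Origin: centre of its underside, z up; round about z. The other of two beakers: open straight drinking beaker, 84 mm high, 50 mm outside diameter from 26 mm up to the rim, foot 46 mm, wall 4 mm. Both are alike; either may go in either end cell. Grip it across the outside near the rim (about 66 mm up). About 0.11 kg.
- lantern: Plain terracotta, loose, upright. Origin: centre of its underside, z up; round about z. A one-piece tea-light lantern, 114 mm high: globe 68 mm across (widest 34 to 44 mm up) with a pierced dome (dark holes) and on top a straight finial 20 mm across from 78 to 108 mm up; foot 52 mm. Grip it by the finial (about 101 mm up). About 0.22 kg.
- candlestick: Plain terracotta, loose, upright. Origin: centre of its underside, z up; round about z. A one-piece candlestick, 88 mm high: flat base 56 mm across, stem 22 mm, and at the top a straight candle socket 36 mm across from 54 to 88 mm up with a dark hole 23 mm wide. Grip it by the socket (about 72 mm up). About 0.14 kg.
- bowl: Not ordered, leave it: a wide shallow terracotta bowl, 80 mm across the rim, 36 mm high, loose. Origin: centre of its underside.
- oil_lamp: Not ordered, leave it: a low terracotta oil lamp, 62 mm across, 30 mm high, with a spout reaching 49 mm to its -x and a loop handle reaching 48 mm to its +x, loose. Origin: under the centre of its round body.
- glaze_jar: Not ordered, leave it: a small amber glass jar with a white screw cap, 48 mm across, 58 mm high, loose. Origin: centre of its underside.
- drinks_carton: The longer cardboard carton, fixed: open tray 244 x 92 mm, 36 mm high, floor and walls 4 mm thick, with a row of three cells. Origin: centre of its underside (cell floor 4 mm above); x runs along its length. The wider middle cell (84 x 84 mm inside) is centred on the origin, the two end cells (72 mm along x by 84 mm) at x = -82 and x = +82 mm, y = 0.
- light_carton: The shorter cardboard carton, fixed: open tray 180 x 100 mm, 36 mm high, floor and walls 4 mm thick, with two cells. Origin: centre of its underside (cell floor 4 mm above); x runs along its length. The larger cell (92 x 92 mm inside) is centred at x = -40 mm, the smaller (76 mm along x by 92 mm) at x = +48 mm, y = 0. It may lie turned any way round.

How it is judged:
At the end, for the whole second after the job is handed in: Carafe in the middle cell and a beaker in each end cell of the long carton, lantern in the larger and candlestick in the smaller cell of the short one: each upright (0.08 rad), foot on the cell floor (5 mm), axis within 16 to 22 mm of the cell centre in x and y, released, at rest (x of carafe in the frame of drinks_carton between -0.018 and 0.018 m and y of carafe in the frame of drinks_carton between -0.018 and 0.018 m and z of carafe in the frame of drinks_carton between 0 and 0.009 m and x of lantern in the frame of light_carton between -0.058 and -0.022 m and y of lantern in the frame of light_carton between -0.018 and 0.018 m and z of lantern in the frame of light_carton between 0 and 0.009 m and x of candlestick in the frame of light_carton between 0.032 and 0.064 m and y of candlestick in the frame of light_carton between -0.022 and 0.022 m and z of candlestick in the frame of light_carton between 0 and 0.009 m and ((x of beaker1 in the frame of drinks_carton between 0.066 and 0.098 m and y of beaker1 in the frame of drinks_carton between -0.022 and 0.022 m and z of beaker1 in the frame of drinks_carton between 0 and 0.009 m and x of beaker2 in the frame of drinks_carton between -0.098 and -0.066 m and y of beaker2 in the frame of drinks_carton between -0.022 and 0.022 m and z of beaker2 in the frame of drinks_carton between 0 and 0.009 m) or (x of beaker1 in the frame of drinks_carton between -0.098 and -0.066 m and y of beaker1 in the frame of drinks_carton between -0.022 and 0.022 m and z of beaker1 in the frame of drinks_carton between 0 and 0.009 m and x of beaker2 in the frame of drinks_carton between 0.066 and 0.098 m and y of beaker2 in the frame of drinks_carton between -0.022 and 0.022 m and z of beaker2 in the frame of drinks_carton between 0 and 0.009 m)) and angle between each of carafe, beaker1, beaker2, lantern, candlestick's own z axis and vertical below 0.08 rad and linear speed of each of carafe, beaker1, beaker2, lantern, candlestick below 0.02 m/s and angular speed of each of carafe, beaker1, beaker2, lantern, candlestick below 0.2 rad/s and contact force between each of carafe, beaker1, beaker2, lantern, candlestick and the fingers below 0.01 N); the robot touches nothing.
It fails at once if a piece of the ware is dropped (let fall free with its foot more than 25 mm above the table) ((height (world z) of carafe above 0.025 m and contact force between carafe and anything else below 0.001 N) or (height (world z) of beaker1 above 0.025 m and contact force between beaker1 and anything else below 0.001 N) or (height (world z) of beaker2 above 0.025 m and contact force between beaker2 and anything else below 0.001 N) or (height (world z) of lantern above 0.025 m and contact force between lantern and anything else below 0.001 N) or (height (world z) of candlestick above 0.025 m and contact force between candlestick and anything else below 0.001 N)).
It fails at once if a piece of the ware is tipped over (leans more than 50 degrees) (angle between any of carafe, beaker1, beaker2, lantern, candlestick's own z axis and vertical above 0.87 rad).
It fails at once if the bowl, the oil lamp or the glaze jar is moved more than 25 mm or tipped (distance of any of bowl, oil_lamp, glaze_jar from where it was at the start of the episode above 0.025 m or angle between any of bowl, oil_lamp, glaze_jar's own z axis and vertical above 0.5 rad).
It also fails if it takes over 122 s, if anything falls off the work surface, if the arm or the gripper's body presses on something with over 40 N, if the wrist force passes 120 N, or if a joint passes its speed limit or range.

## Working session

There is one attempt and no reset: what is moved stays moved. The work goes in short steps, Python scripts to look and compute and a tool call to move; the robot and the scene stay as the last step left them, time stands still between calls to the robot, and variables do not carry over. Pictures are saved under pics/ and viewed, at most 14 in all, crops included, and the job is handed in when it is done.

Besides the shell and the picture viewer there is one more tool, called after "Request:" as a command line: name --pt "numbers of a row" for each row, then --argument value for the rest. drive_tool: Moves the arm, as the interface text tells. Its arguments: {"type":"object","properties":{"rows":{"type":"array","items":{"type":"array","items":{"type":"number"}}},"grip":{"type":"number"},"newtons":{"type":"number"}},"required":["rows"]}

```bash
mkdir -p pics; ls; python3 - <<'E'
from rig import get_state, eyes, order, manip
import cv2
s=get_state();print(s['clock'],s['position'],s['ee_rot'],s['width'])
for n in('top','side'):
    p,d=eyes.get_image(n);cv2.imwrite(f'pics/{n}0.png',p[...,::-1]);import numpy as np;np.save(f'pics/{n}0.npy',d)
    c=eyes.camera_info(n);print({k:np.round(v,3).tolist() for k,v in c.items()})
E
```

```text
pics
0.0 [ 0.25859389 -0.51299804  0.25242579] [-9.46864545e-04  9.72884401e-01  2.31289937e-01 -1.03468518e-04] 0.08541610978082533
{'fx': 502.073, 'fy': 502.073, 'cx': 319.255, 'cy': 240.354, 'dist': [-0.124, 0.0, 0.0, 0.0, 0.0], 'R': [[-0.031, -1.0, 0.007], [-0.979, 0.029, -0.203], [0.202, -0.013, -0.979]], 't': [0.014, 0.543, 0.808]}
{'fx': 539.921, 'fy': 539.921, 'cx': 313.266, 'cy': 236.722, 'dist': [-0.079, 0.0, 0.0, 0.0, 0.0], 'R': [[0.999, -0.034, -0.019], [-0.036, -0.608, -0.793], [0.016, 0.794, -0.608]], 't': [-0.562, 0.056, 1.154]}
```

View pics/top0.png

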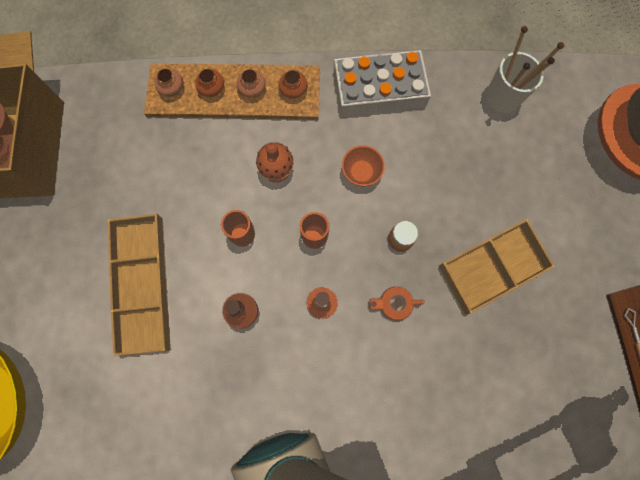

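View pics/side0.png

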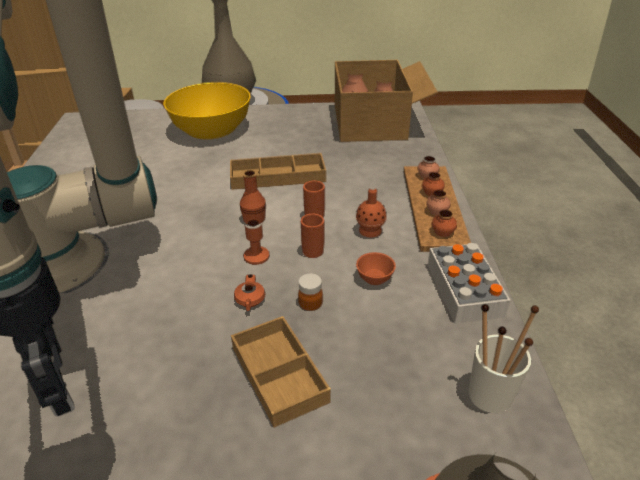

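The top view shows these pieces:
- carafe (240,310)
- candlestick (321,302)
- beakers (237,226) and (314,229)
- lantern (275,160)
- bowl (363,166)
- jar (403,235)
- lamp (397,303)
- long carton, spanning (109..169, 215..355)
- short carton, spanning (443..551, 222..312), with its wall at about (500,265)

The side view agrees with this.

```bash
cat > h.py <<'E'
import numpy as np, cv2
from rig import get_state, eyes, order, manip
def cloud(ci,d):
    v,u=np.nonzero(d>0); z=d[v,u]
    K=np.array([[ci['fx'],0,ci['cx']],[0,ci['fy'],ci['cy']],[0,0,1]])
    n=cv2.undistortPoints(np.c_[u,v].astype(float)[:,None],K,np.array(ci['dist']))[:,0]
    P=np.c_[n*z[:,None],z]
    return (P-np.array(ci['t']))@np.array(ci['R']), u, v   # world
def cap(n,f=None):
    ci=eyes.camera_info(n); p,d=eyes.get_image(n)
    if f: cv2.imwrite(f,p[...,::-1])
    return p,d,ci
def at(P,u,v,U,V): 
    return P[np.argmin((u-U)**2+(v-V)**2)]
E
python3 - <<'E'
from h import *
ob={'carafe':(236,308,.124,.1),'candle':(321,298,.088,.06),'bk_a':(237,226,.084,.05),'bk_b':(314,229,.084,.05),'lantern':(272,152,.114,.09),'bowl':(363,166,.036,.02),'jar':(404,230,.058,.03),'lamp':(397,303,.03,.01)}
from scipy.spatial import cKDTree
cl={}
for n in('top','side'):
    ci=eyes.camera_info(n);cl[n]=cloud(ci,np.load(f'pics/{n}0.npy'))
P,u,v=cl['top']
for k,(U,V,h,lo) in ob.items():
    m=(abs(u-U)<28)&(abs(v-V)<28)
    c=P[m&(P[:,2]>lo)][:,:2]; c=c.mean(0) if len(c) else [0,0]
    for n in cl:
        Q=cl[n][0]; q=Q[(np.hypot(*(Q[:,:2]-c).T)<.05)&(Q[:,2]>lo)]
        t=q[abs(q[:,2]-h)<.008]; 
        if len(t)>4:
            ce,r=cv2.minEnclosingCircle(t[:,:2].astype(np.float32))
            print(k,n,len(t),'zmax',q[:,2].max().round(4),'circ',np.round(ce,4),round(r,4),'mean',t[:,:2].mean(0).round(4))
for k,(a,b,c,d) in {'drinks':(95,180,205,365),'light':(435,560,215,320)}.items():
    m=(u>a)&(u<b)&(v>c)&(v<d)&(P[:,2]>.03)&(P[:,2]<.044)
    x=P[m][:,:2].astype(np.float32)*1000
    r=cv2.minAreaRect(x); print(k,len(x),r,np.percentile(P[m][:,2],[5,50,95]),cv2.boxPoints(r).tolist())
    Q=cl['side'][0]; m=(Q[:,2]>.03)&(Q[:,2]<.044)&(np.hypot(*(Q[:,:2]*1000-r[0]).T)<135)
    r2=cv2.minAreaRect(Q[m][:,:2].astype(np.float32)*1000);print(' side',r2)
    # divider
    ctr=np.array(r[0]); bp=cv2.boxPoints(r);e=bp[1]-bp[0];f=bp[2]-bp[1];L=e if np.hypot(*e)>np.hypot(*f) else f
    L/=np.hypot(*L);W=np.array([-L[1],L[0]]); s=(x-ctr)@L;w=(x-ctr)@W
    print(' L',L,np.degrees(np.arctan2(L[1],L[0])));h,ed=np.histogram(s[abs(w)<35],bins=np.arange(-130,131,4)); print([(int(ed[i]),int(h[i])) for i in range(len(h)) if h[i]>4])
E
```

```text
carafe top 168 zmax 0.128 circ [0.4279 0.1361] 0.0127 mean [0.4282 0.1373]
carafe side 78 zmax 0.1282 circ [0.4288 0.1351] 0.0158 mean [0.4282 0.134 ]
candle top 163 zmax 0.0917 circ [ 0.4364 -0.0034] 0.0153 mean [ 0.4396 -0.004 ]
candle side 117 zmax 0.0915 circ [ 0.4401 -0.0054] 0.017 mean [ 0.4408 -0.0088]
bk_a top 255 zmax 0.0881 circ [0.5698 0.1384] 0.0255 mean [0.5699 0.1381]
bk_a side 173 zmax 0.0873 circ [0.5692 0.1393] 0.0269 mean [0.5692 0.1381]
bk_b top 238 zmax 0.0871 circ [0.5621 0.0058] 0.0252 mean [0.5617 0.0056]
bk_b side 209 zmax 0.0869 circ [0.5617 0.0078] 0.0269 mean [0.5621 0.006 ]
lantern top 65 zmax 0.1155 circ [0.6942 0.0741] 0.0104 mean [0.6924 0.0738]
lantern side 41 zmax 0.1162 circ [0.6942 0.0739] 0.01 mean [0.6936 0.0706]
bowl top 392 zmax 0.0399 circ [ 0.6853 -0.0876] 0.0403 mean [ 0.6912 -0.0881]
bowl side 351 zmax 0.039 circ [ 0.6842 -0.0848] 0.0411 mean [ 0.6855 -0.0815]
jar top 474 zmax 0.0615 circ [ 0.5519 -0.1514] 0.0216 mean [ 0.5513 -0.151 ]
jar side 343 zmax 0.0618 circ [ 0.5515 -0.1503] 0.023 mean [ 0.5518 -0.1535]
lamp top 753 zmax 0.0362 circ 
[... 527 characters left out ...]
26836395264)
 L [0.9960095  0.08924725] 5.120303
[(-126, 7), (-122, 85), (-50, 16), (-46, 81), (38, 23), (42, 77), (114, 13), (118, 98), (122, 6)]
light 1016 ((493.88726806640625, -321.52484130859375), (100.75270080566406, 182.3027801513672), 25.49948501586914) [0.03118125 0.03549717 0.03818611] [[409.17718505859375, -260.93975830078125], [487.6590881347656, -425.4842529296875], [578.5973510742188, -382.10992431640625], [500.1154479980469, -217.5654296875]]
 side ((492.9940185546875, -319.19793701171875), (101.44738006591797, 184.81971740722656), 25.074199676513672)
 L [ 0.4305031  -0.90258914] -64.5005
[(-94, 36), (-90, 90), (-86, 6), (2, 38), (6, 93), (10, 6), (82, 42), (86, 87), (90, 10)]
```

```bash
cat >> h.py <<'E'
from scipy.spatial.transform import Rotation as Ro
T=dict(lantern=(.6942,.074),candle=(.439,-.0045),bka=(.5697,.1387),bkb=(.562,.0065),carafe=(.4284,.1355),
 LL=(.4763,-.2843),LS=(.5142,-.3637),DM=(.4806,.3243),DF=(.5623,.3318),DN=(.3989,.3169))
def go(*wps):   # waypoints (name, z or None): shifts in tool units from current pose
    s=get_state(); w,x,y,z=s['ee_rot']; R=Ro.from_quat([x,y,z,w]).as_matrix(); p=s['position']
    print('t',round(s['clock'],2),'p',np.round(p,4),'w',round(s['width'],4),'f',s['gripper_force'],'tilt',np.round(np.degrees(np.arccos(-R[2,2])),2),'yaw y',np.round(np.degrees(np.arctan2(R[1,1],R[0,1])),1))
    for n,h in wps:
        t=np.array([*T[n],h]); print(n,h,np.round(R.T@(t-p)/.025,2))
E
python3 -c "
from h import *
go(('lantern',.25),('lantern',.16),('lantern',.104))"
```

```text
t 0.1 p [ 0.2586 -0.5131  0.2525] w 0.0853 f 0.0 tilt 0.1 yaw y -63.3
lantern 0.25 [ 26.13 -13.13   0.13]
lantern 0.16 [ 26.13 -13.12   3.73]
lantern 0.104 [ 26.13 -13.12   5.97]
```

Request:
drive_tool --pt "1.5 -0.75 0" --pt "3 -1.5 0" --pt "4.5 -2.25 0" --pt "6 -3 0" --pt "7.5 -3.75 0" --pt "9 -4.5 0" --pt "10.5 -5.25 0" --pt "12 -6 0"

```text
invalid input
```

Each row needs four numbers.

Request:
drive_tool --pt "1.5 -0.75 0 0" --pt "3 -1.5 0 0" --pt "4.5 -2.25 0 0" --pt "6 -3 0 0" --pt "7.5 -3.75 0 0" --pt "9 -4.5 0 0" --pt "10.5 -5.25 0 0" --pt "12 -6 0 0"

```text
clock: 0.77
position: [0.4585, -0.2442, 0.253]
ee_rot: [-0.0, 0.973, 0.231, -0.0]
contact_force: [0.2, 0.1, 0.6]
width: 0.0855
gripper_force: 0.0
```

Request:
drive_tool --pt "1.5 -0.75 0 0" --pt "3 -1.5 0 0" --pt "4.5 -2.25 0 0" --pt "6 -3 0 0" --pt "7.5 -3.75 0 0" --pt "9 -4.5 0 0" --pt "10.5 -5.25 0 0" --pt "12 -6 0 0"

```text
clock: 1.43
position: [0.6577, 0.0231, 0.2527]
ee_rot: [-0.0, 0.973, 0.231, -0.001]
contact_force: [0.1, -0.9, -1.0]
width: 0.0854
gripper_force: 0.0
```

Request:
drive_tool --pt "1 -0.5 0.5 0" --pt "2.1 -1.1 1.2 0" --pt "2.1 -1.1 2 0" --pt "2.1 -1.1 2.8 0" --pt "2.1 -1.1 3.3 0" --pt "2.1 -1.1 3.3 0" --pt "2.1 -1.1 3.3 0" --pt "2.1 -1.1 3.3 0"

```text
clock: 2.1
position: [0.6921, 0.0691, 0.1716]
ee_rot: [0.0, 0.973, 0.231, 0.001]
contact_force: [0.6, -0.8, -0.1]
width: 0.0853
gripper_force: 0.0
```

```bash
python3 -c "
from h import *
go(('lantern',.16),('lantern',.104))
p,d,ci=cap('wrist','pics/w1.png');np.save('pics/w1.npy',d)
P,u,v=cloud(ci,d)
q=P[(np.hypot(*(P[:,:2]-T['lantern']).T)<.05)&(P[:,2]>.08)];t=q[q[:,2]>q[:,2].max()-.008]
print(len(q),q[:,2].max(),t.mean(0),cv2.minEnclosingCircle(t[:,:2].astype(np.float32)))"
```

```text
t 2.1 p [0.6921 0.0691 0.1716] w 0.0853 f 0.0 tilt 0.08 yaw y -63.3
lantern 0.16 [ 0.16 -0.14  0.46]
lantern 0.104 [ 0.16 -0.14  2.7 ]
35910 0.25024339683063435 [0.70905547 0.07510532 0.24563761] ((0.7063835859298706, 0.07392499595880508), 0.029828498139977455)
```

View pics/w1.png

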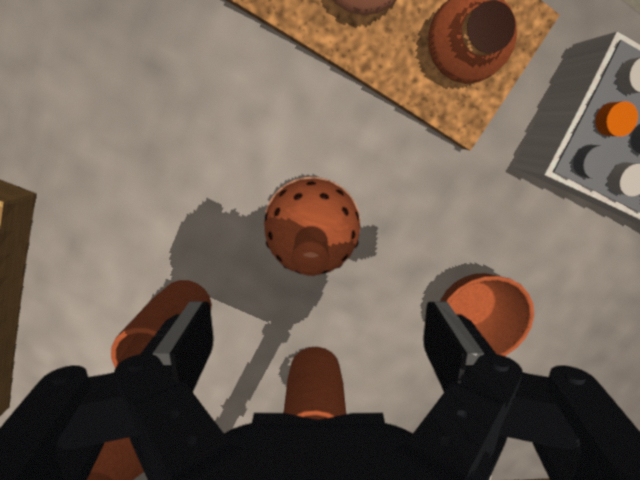

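The wrist view shows the lantern ahead of the fingers, with its finial top at about (312,255) and the fingers clear of everything. I'll check the finial position against the wrist depth.

```bash
python3 -c "
from h import *
P,u,v=cloud(eyes.camera_info('wrist'),np.load('pics/w1.npy'))
q=P[(np.hypot(*(P[:,:2]-T['lantern']).T)<.04)&(P[:,2]>.095)&(P[:,2]<.13)]
t=q[q[:,2]>.109];print(len(q),len(t),q[:,2].max(),t.mean(0),cv2.minEnclosingCircle(t[:,:2].astype(np.float32)))"
```

```text
863 593 0.11670309745185588 [0.69908408 0.07488595 0.11225391] ((0.6967995762825012, 0.07385201007127762), 0.010029041208326817)
```

Request:
drive_tool --pt "0.1 -0.1 0.5 0" --pt "0.2 -0.12 1 0" --pt "0.2 -0.12 1.5 0" --pt "0.2 -0.12 2 0" --pt "0.2 -0.12 2.4 0" --pt "0.2 -0.12 2.7 0" --pt "0.2 -0.12 2.7 0" --pt "0.2 -0.12 2.7 0"

```text
clock: 2.82
position: [0.6945, 0.0742, 0.1026]
ee_rot: [-0.0, 0.973, 0.231, -0.0]
contact_force: [-0.6, 0.4, 0.2]
width: 0.0855
gripper_force: 0.0
```

Request:
drive_tool --pt "0 0 0 0" --pt "0 0 0 0" --pt "0 0 0 0" --pt "0 0 0 0" --pt "0 0 0 0" --pt "0 0 0 0" --pt "0 0 0 0" --pt "0 0 0 0" --grip 5 --newtons 50

```text
clock: 3.48
position: [0.6948, 0.0744, 0.1038]
ee_rot: [-0.0, 0.973, 0.231, 0.0]
contact_force: [-1.0, 1.6, 2.3]
width: 0.0183
gripper_force: 49.0
```

Request:
drive_tool --pt "0 0 -0.2 0" --pt "0 0 -0.6 0" --pt "0 0 -1.2 0" --pt "0 0 -1.9 0" --pt "0 0 -2.6 0" --pt "0 0 -3.3 0" --pt "0 0 -3.8 0" --pt "0 0 -4 0"

```text
clock: 4.15
position: [0.6958, 0.0741, 0.2063]
ee_rot: [0.001, 0.973, 0.231, 0.002]
contact_force: [0.2, 0.2, -1.9]
width: 0.0184
gripper_force: 48.9
```

```bash
python3 -c "
from h import *
go(('LL',.204),('LL',.112))"
```

```text
t 4.15 p [0.6958 0.0741 0.2063] w 0.0184 f 48.94672750553582 tilt 0.25 yaw y -63.3
LL 0.204 [-14.29   8.85   0.06]
LL 0.112 [-14.31   8.84   3.74]
```

Request:
drive_tool --pt "-0.3 0.2 0 0" --pt "-0.9 0.56 0 0" --pt "-1.7 1.05 0 0" --pt "-2.7 1.7 0 0" --pt "-3.8 2.35 0 0" --pt "-4.9 3.05 0 0" --pt "-6 3.7 0 0" --pt "-7.1 4.4 0 0"

```text
clock: 4.82
position: [0.5833, -0.1052, 0.202]
ee_rot: [-0.0, 0.973, 0.231, -0.001]
contact_force: [0.3, -0.6, -2.1]
width: 0.0188
gripper_force: 48.9
```

Request:
drive_tool --pt "-1.1 0.7 0 0" --pt "-2.2 1.35 0 0" --pt "-3.3 2.05 0 0" --pt "-4.4 2.7 0 0" --pt "-5.5 3.4 0 0" --pt "-6.4 3.95 0 0" --pt "-7 4.3 0 0" --pt "-7.2 4.45 0 0"

```text
clock: 5.48
position: [0.4722, -0.2863, 0.2023]
ee_rot: [-0.0, 0.973, 0.23, -0.001]
contact_force: [-0.2, 0.8, -1.2]
width: 0.0186
gripper_force: 48.9
```

Request:
drive_tool --pt "0 0 0 0" --pt "0 0 0.3 0" --pt "0 0 0.8 0" --pt "0 0 1.3 0" --pt "0 0 1.8 0" --pt "0 0 2.2 0" --pt "0 0 2.4 0" --pt "0 0 2.4 0"

```text
clock: 6.15
position: [0.4747, -0.2828, 0.1417]
ee_rot: [-0.001, 0.973, 0.232, -0.001]
contact_force: [0.1, -1.1, -2.8]
width: 0.0183
gripper_force: 48.9
```

```bash
python3 -c "
from h import *
go(('LL',.13),('LL',.108))
cap('side','pics/s2.png')"
```

```text
t 6.15 p [ 0.4747 -0.2828  0.1417] w 0.0183 f 48.92826572118793 tilt 0.19 yaw y -63.2
LL 0.13 [0.03 0.08 0.47]
LL 0.108 [0.03 0.09 1.35]
```

View pics/s2.png

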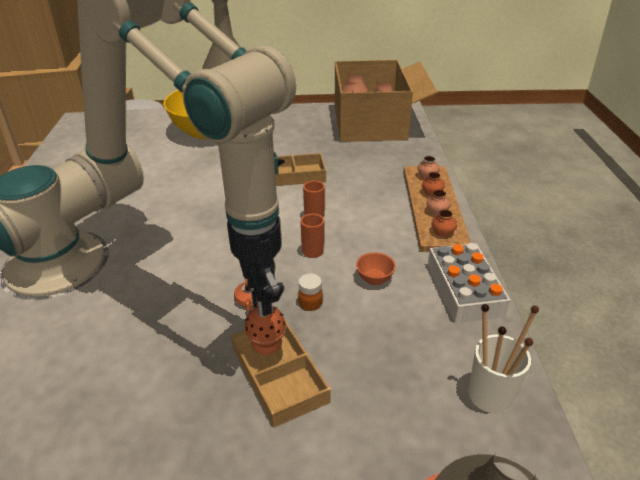

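The lantern hangs upright over the larger cell at about (265,345). Lowering it slowly.

Request:
drive_tool --pt "0.03 0.08 0.3 0" --pt "0.03 0.08 0.6 0" --pt "0.03 0.08 0.85 0" --pt "0.03 0.08 1.05 0" --pt "0.03 0.08 1.18 0" --pt "0.03 0.08 1.26 0" --pt "0.03 0.08 1.32 0" --pt "0.03 0.08 1.35 0"

```text
clock: 6.87
position: [0.4766, -0.2858, 0.1095]
ee_rot: [0.0, 0.973, 0.231, 0.0]
contact_force: [-0.4, -0.5, -1.7]
width: 0.0188
gripper_force: 49.0
```

Request:
drive_tool --pt "0 0 0.02 0" --pt "0 0 0.04 0" --pt "0 0 0.06 0" --pt "0 0 0.06 0" --pt "0 0 0.06 0" --pt "0 0 0.06 0" --pt "0 0 0.06 0" --pt "0 0 0.06 0"

```text
clock: 7.53
position: [0.4766, -0.2857, 0.1081]
ee_rot: [0.0, 0.973, 0.231, 0.0]
contact_force: [-0.5, -0.3, -1.5]
width: 0.0185
gripper_force: 49.0
```

Request:
drive_tool --pt "0 0 0.03 0" --pt "0 0 0.06 0" --pt "0 0 0.08 0" --pt "0 0 0.08 0" --pt "0 0 0.08 0" --pt "0 0 0.08 0" --pt "0 0 0.08 0" --pt "0 0 0.08 0"

```text
clock: 8.2
position: [0.4768, -0.2857, 0.1077]
ee_rot: [0.0, 0.973, 0.231, 0.0]
contact_force: [-1.3, 1.6, 7.9]
width: 0.0184
gripper_force: 50.1
```

Request:
drive_tool --pt "0 0 -0.05 0" --pt "0 0 -0.05 0" --pt "0 0 -0.05 0" --pt "0 0 -0.05 0" --pt "0 0 -0.05 0" --pt "0 0 -0.05 0" --pt "0 0 -0.05 0" --pt "0 0 -0.05 0" --grip 48

```text
clock: 8.87
position: [0.4766, -0.2857, 0.1072]
ee_rot: [-0.0, 0.973, 0.231, -0.0]
contact_force: [-0.2, 0.5, 0.6]
width: 0.0477
gripper_force: 0.0
```

Request:
drive_tool --pt "0 0 -0.3 0" --pt "0 0 -0.8 0" --pt "0 0 -1.5 0" --pt "0 0 -2.5 0" --pt "0 0 -3 0" --pt "0 0 -3.4 0" --pt "0 0 -3.4 0" --pt "0 0 -3.4 0"

```text
clock: 9.53
position: [0.4766, -0.2857, 0.1926]
ee_rot: [0.0, 0.973, 0.231, 0.0]
contact_force: [0.7, -0.1, 0.1]
width: 0.048
gripper_force: 0.0
```

```bash
python3 -c "
from h import *
go(('candle',.19),('candle',.075),('LS',.19))
p,d,ci=cap('wrist','pics/w3.png');np.save('pics/w3.npy',d)
P,u,v=cloud(ci,d)
q=P[(np.hypot(*(P[:,:2]-T['LL']).T)<.05)&(P[:,2]>.095)&(P[:,2]<.13)]
t=q[q[:,2]>q[:,2].max()-.008];print(len(q),len(t),q[:,2].max(),t.mean(0),cv2.minEnclosingCircle(t[:,:2].astype(np.float32)))"
```

```text
t 9.53 p [ 0.4766 -0.2857  0.1926] w 0.048 f 0.0 tilt 0.05 yaw y -63.3
candle 0.19 [  3.72 -10.72   0.1 ]
candle 0.075 [  3.72 -10.73   4.7 ]
LS 0.19 [-0.06  3.46  0.11]
779 528 0.11990400594753331 [ 0.48080669 -0.285191    0.11562332] ((0.4786173701286316, -0.2863294184207916), 0.010070115327835083)
```

View pics/w3.png

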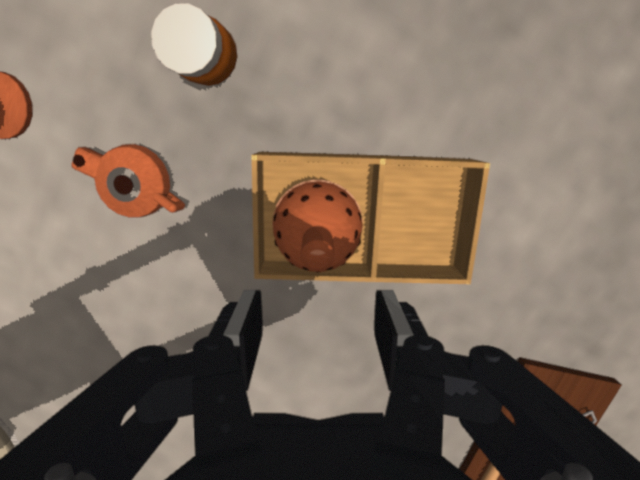

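The lantern stands seated in the larger cell, at about (318,225) in the wrist view, and nothing else was touched. Next, the candlestick.

Request:
drive_tool --pt "0.3 -0.9 0 0" --pt "0.8 -2.3 0 0" --pt "1.35 -3.9 0 0" --pt "1.9 -5.5 0 0" --pt "2.45 -7.1 0 0" --pt "3 -8.6 0 0" --pt "3.5 -10.1 0 0" --pt "3.72 -10.72 0 0" --grip 75

```text
clock: 10.25
position: [0.4361, -0.0004, 0.191]
ee_rot: [-0.002, 0.973, 0.232, -0.002]
contact_force: [-0.6, -0.7, -0.7]
width: 0.075
gripper_force: 0.0
```

Request:
drive_tool --pt "0 0 0 0" --pt "0 0 0.2 0" --pt "0 0 0.5 0" --pt "0 0 0.9 0" --pt "0 0 1.2 0" --pt "0 0 1.2 0" --pt "0 0 1.2 0" --pt "0 0 1.2 0"

```text
clock: 10.92
position: [0.4393, -0.0052, 0.1622]
ee_rot: [0.0, 0.973, 0.231, -0.0]
contact_force: [-0.2, 0.2, -0.3]
width: 0.0752
gripper_force: 0.0
```

```bash
python3 -c "
from h import *
go(('candle',.075))
p,d,ci=cap('wrist')
P,u,v=cloud(ci,d)
q=P[(np.hypot(*(P[:,:2]-T['candle']).T)<.05)&(P[:,2]>.07)&(P[:,2]<.1)]
t=q[q[:,2]>q[:,2].max()-.006];print(len(q),len(t),q[:,2].max(),t.mean(0),cv2.minEnclosingCircle(t[:,:2].astype(np.float32)))"
```

```text
t 10.92 p [ 0.4393 -0.0052  0.1622] w 0.0752 f 0.0 tilt 0.01 yaw y -63.3
candle 0.075 [ 0.   -0.03  3.49]
1666 1323 0.0912131633039197 [ 0.44309971 -0.00355312  0.08925397] ((0.44646021723747253, -0.0021493544336408377), 0.016634315252304077)
```

Request:
drive_tool --pt "0.07 -0.03 0.5 0" --pt "0.07 -0.03 1.2 0" --pt "0.07 -0.03 2 0" --pt "0.07 -0.03 2.7 0" --pt "0.07 -0.03 3.2 0" --pt "0.07 -0.03 3.5 0" --pt "0.07 -0.03 3.5 0" --pt "0.07 -0.03 3.5 0"

```text
clock: 11.63
position: [0.4407, -0.0032, 0.0751]
ee_rot: [0.0, 0.973, 0.231, 0.0]
contact_force: [0.2, 0.4, 0.1]
width: 0.0751
gripper_force: 0.0
```

Request:
drive_tool --pt "0 0 0 0" --pt "0 0 0 0" --pt "0 0 0 0" --pt "0 0 0 0" --pt "0 0 0 0" --pt "0 0 0 0" --pt "0 0 0 0" --pt "0 0 0 0" --grip 20 --newtons 40

```text
clock: 12.3
position: [0.4408, -0.0031, 0.0756]
ee_rot: [0.0, 0.973, 0.231, 0.001]
contact_force: [-0.8, 1.3, 5.7]
width: 0.0347
gripper_force: 39.7
```

Request:
drive_tool --pt "0 0 -0.2 0" --pt "0 0 -0.6 0" --pt "0 0 -1.2 0" --pt "0 0 -1.9 0" --pt "0 0 -2.6 0" --pt "0 0 -3.2 0" --pt "0 0 -3.6 0" --pt "0 0 -3.8 0"

```text
clock: 12.97
position: [0.4408, -0.0032, 0.1712]
ee_rot: [0.001, 0.973, 0.231, 0.001]
contact_force: [0.7, 0.0, -0.8]
width: 0.0352
gripper_force: 40.2
```

```bash
python3 -c "
from h import *
go(('LS',.17),('LS',.084))"
```

```text
t 12.97 p [ 0.4408 -0.0032  0.1712] w 0.0352 f 40.22676406893879 tilt 0.14 yaw y -63.3
LS 0.17 [-3.87 14.2   0.07]
LS 0.084 [-3.87 14.19  3.51]
```

The straight path passes over the lantern, so I'll raise the candlestick on the way.

Request:
drive_tool --pt "-0.1 0.3 -0.3 0" --pt "-0.25 0.9 -0.8 0" --pt "-0.45 1.7 -1.4 0" --pt "-0.7 2.7 -1.9 0" --pt "-1 3.8 -2.2 0" --pt "-1.3 4.9 -2.2 0" --pt "-1.6 6 -2.2 0" --pt "-1.93 7.1 -2.2 0"

```text
clock: 13.63
position: [0.4767, -0.1851, 0.2245]
ee_rot: [-0.0, 0.973, 0.231, -0.0]
contact_force: [1.3, 0.6, -1.1]
width: 0.0349
gripper_force: 40.3
```

Request:
drive_tool --pt "-0.3 1.1 0 0" --pt "-0.6 2.2 0 0" --pt "-0.9 3.3 0 0" --pt "-1.2 4.4 0 0" --pt "-1.5 5.5 0 0" --pt "-1.74 6.4 0 0" --pt "-1.9 6.9 0 0" --pt "-1.94 7.1 0 0"

```text
clock: 14.3
position: [0.5132, -0.366, 0.2237]
ee_rot: [-0.0, 0.973, 0.23, -0.001]
contact_force: [0.4, 0.5, -1.1]
width: 0.0351
gripper_force: 40.3
```

```bash
python3 -c "
from h import *
go(('LS',.1),('LS',.08))"
```

```text
t 14.3 p [ 0.5132 -0.366   0.2237] w 0.0351 f 40.28447326272726 tilt 0.09 yaw y -63.4
LS 0.1 [ 0.08 -0.06  4.95]
LS 0.08 [ 0.09 -0.06  5.75]
```

Request:
drive_tool --pt "0 0 0.2 0" --pt "0 0 0.8 0" --pt "0 0 1.6 0" --pt "0 0 2.5 0" --pt "0 0 3.4 0" --pt "0 0 4.2 0" --pt "0 0 4.8 0" --pt "0 0 5 0"

```text
clock: 14.97
position: [0.5117, -0.3603, 0.0969]
ee_rot: [-0.003, 0.973, 0.232, -0.002]
contact_force: [-0.2, 0.1, -1.3]
width: 0.035
gripper_force: 40.2
```

Request:
drive_tool --pt "0 0 0.1 0" --pt "0 0 0.25 0" --pt "0 0 0.4 0" --pt "0 0 0.52 0" --pt "0 0 0.6 0" --pt "0 0 0.66 0" --pt "0 0 0.68 0" --pt "0 0 0.68 0"

```text
clock: 15.63
position: [0.5136, -0.3637, 0.0829]
ee_rot: [0.0, 0.973, 0.231, 0.0]
contact_force: [-0.7, -0.6, -0.7]
width: 0.0348
gripper_force: 40.3
```

```bash
python3 -c "
from h import *
go(('LS',.08))"
```

```text
t 15.63 p [ 0.5136 -0.3637  0.0829] w 0.0348 f 40.25470895692706 tilt 0.01 yaw y -63.3
LS 0.08 [0.02 0.01 0.12]
```

Contact should come near 0.0796.

Request:
drive_tool --pt "0 0 0.03 0" --pt "0 0 0.06 0" --pt "0 0 0.09 0" --pt "0 0 0.12 0" --pt "0 0 0.15 0" --pt "0 0 0.17 0" --pt "0 0 0.17 0" --pt "0 0 0.17 0"

```text
clock: 16.3
position: [0.5136, -0.3637, 0.0797]
ee_rot: [0.0, 0.973, 0.231, 0.0]
contact_force: [-1.7, 0.7, 5.7]
width: 0.035
gripper_force: 40.8
```

Request:
drive_tool --pt "0 0 0 0" --pt "0 0 0 0" --pt "0 0 0 0" --pt "0 0 0 0" --pt "0 0 0 0" --pt "0 0 0 0" --pt "0 0 0 0" --pt "0 0 0 0" --grip 58

```text
clock: 16.97
position: [0.5136, -0.3636, 0.0785]
ee_rot: [0.0, 0.973, 0.231, -0.0]
contact_force: [-0.1, 0.1, 0.3]
width: 0.0577
gripper_force: 0.0
```

Request:
drive_tool --pt "0 0 -0.3 0" --pt "0 0 -0.8 0" --pt "0 0 -1.5 0" --pt "0 0 -2.5 0" --pt "0 0 -3.5 0" --pt "0 0 -4.5 0" --pt "0 0 -5 0" --pt "0 0 -5 0"

```text
clock: 17.63
position: [0.5152, -0.365, 0.2081]
ee_rot: [0.003, 0.973, 0.231, 0.002]
contact_force: [0.4, -0.0, -0.3]
width: 0.0582
gripper_force: 0.0
```

```bash
python3 -c "
from h import *
go(('carafe',.2),('carafe',.104))
p,d,ci=cap('top','pics/t4.png')"
```

```text
t 17.63 p [ 0.5152 -0.365   0.2081] w 0.0582 f 0.0 tilt 0.47 yaw y -63.3
carafe 0.2 [  5.91 -19.44   0.19]
carafe 0.104 [  5.9  -19.47   4.03]
```

View pics/t4.png

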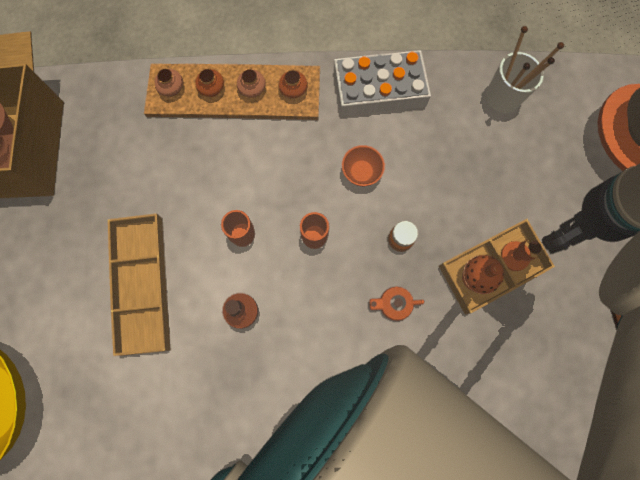

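The lantern at (482,272) and candlestick at (518,253) both stand in the short carton. Next, the carafe.

Request:
drive_tool --pt "0.3 -1 0 0" --pt "0.7 -2.4 0 0" --pt "1.15 -3.9 0 0" --pt "1.6 -5.4 0 0" --pt "2.05 -6.8 0 0" --pt "2.5 -8.2 0 0" --pt "2.95 -9.7 0 0" --pt "3.4 -11.2 0 0" --grip 80

```text
clock: 18.35
position: [0.4619, -0.0735, 0.2022]
ee_rot: [-0.001, 0.973, 0.231, -0.001]
contact_force: [-0.0, -0.7, 0.1]
width: 0.0799
gripper_force: 0.0
```

Request:
drive_tool --pt "0.45 -1.5 0 0" --pt "0.9 -3 0 0" --pt "1.35 -4.4 0 0" --pt "1.8 -5.9 0 0" --pt "2.2 -7.2 0 0" --pt "2.5 -8.2 0 0" --pt "2.5 -8.2 0 0" --pt "2.5 -8.2 0 0"

```text
clock: 19.02
position: [0.4258, 0.1367, 0.2024]
ee_rot: [0.0, 0.972, 0.233, -0.001]
contact_force: [1.6, -0.5, -0.3]
width: 0.0799
gripper_force: 0.0
```

```bash
python3 -c "
from h import *
go(('carafe',.104))
p,d,ci=cap('wrist')
P,u,v=cloud(ci,d)
q=P[(np.hypot(*(P[:,:2]-T['carafe']).T)<.05)&(P[:,2]>.1)&(P[:,2]<.14)]
t=q[q[:,2]>q[:,2].max()-.006];print(len(q),len(t),q[:,2].max(),t.mean(0),cv2.minEnclosingCircle(t[:,:2].astype(np.float32)))"
```

```text
t 19.02 p [0.4258 0.1367 0.2024] w 0.0799 f 0.0 tilt 0.15 yaw y -63.1
carafe 0.104 [0.08 0.09 3.93]
1495 1177 0.12741104179561932 [0.42973428 0.13639385 0.12539629] ((0.42958080768585205, 0.13629446923732758), 0.011878600344061852)
```

Request:
drive_tool --pt "0.06 0.06 0.5 0" --pt "0.08 0.06 1.2 0" --pt "0.08 0.06 2 0" --pt "0.08 0.06 2.8 0" --pt "0.08 0.06 3.5 0" --pt "0.08 0.06 3.9 0" --pt "0.08 0.06 3.93 0" --pt "0.08 0.06 3.93 0"

```text
clock: 19.73
position: [0.4293, 0.1341, 0.1046]
ee_rot: [0.0, 0.973, 0.23, -0.001]
contact_force: [-0.5, 0.1, 1.2]
width: 0.0792
gripper_force: 0.0
```

Request:
drive_tool --pt "0 0 0 0" --pt "0 0 0 0" --pt "0 0 0 0" --pt "0 0 0 0" --pt "0 0 0 0" --pt "0 0 0 0" --pt "0 0 0 0" --pt "0 0 0 0" --grip 15 --newtons 50

```text
clock: 20.4
position: [0.4298, 0.136, 0.106]
ee_rot: [-0.0, 0.973, 0.231, 0.001]
contact_force: [-2.4, 1.3, 5.4]
width: 0.0279
gripper_force: 43.3
```

Request:
drive_tool --pt "0 0 -0.2 0" --pt "0 0 -0.6 0" --pt "0 0 -1.2 0" --pt "0 0 -1.8 0" --pt "0 0 -2.3 0" --pt "0 0 -2.6 0" --pt "0 0 -2.8 0" --pt "0 0 -2.8 0"

```text
clock: 21.07
position: [0.4299, 0.1354, 0.176]
ee_rot: [0.0, 0.973, 0.231, 0.001]
contact_force: [-0.5, -0.6, -2.3]
width: 0.0284
gripper_force: 45.0
```

```bash
python3 -c "
from h import *
go(('DM',.174),('DM',.11))"
```

```text
t 21.07 p [0.4299 0.1354 0.176 ] w 0.0284 f 44.97633294900879 tilt 0.09 yaw y -63.2
DM 0.174 [ 5.21 -5.83  0.08]
DM 0.11 [ 5.21 -5.84  2.64]
```

Request:
drive_tool --pt "0.2 -0.22 0 0" --pt "0.7 -0.8 0 0" --pt "1.5 -1.7 0 0" --pt "2.4 -2.7 0 0" --pt "3.3 -3.7 0 0" --pt "4.2 -4.7 0 0" --pt "4.9 -5.5 0 0" --pt "5.2 -5.83 0 0"

```text
clock: 21.73
position: [0.4805, 0.3281, 0.1738]
ee_rot: [-0.001, 0.973, 0.232, -0.0]
contact_force: [1.1, -0.7, -1.9]
width: 0.0284
gripper_force: 46.0
```

Request:
drive_tool --pt "0 0 0 0" --pt "0 0 0.2 0" --pt "0 0 0.6 0" --pt "0 0 1.1 0" --pt "0 0 1.6 0" --pt "0 0 2 0" --pt "0 0 2.2 0" --pt "0 0 2.3 0"

```text
clock: 22.4
position: [0.4792, 0.3228, 0.1165]
ee_rot: [0.0, 0.973, 0.231, -0.001]
contact_force: [0.6, -0.4, -1.9]
width: 0.0283
gripper_force: 46.0
```

```bash
python3 -c "
from h import *
go(('DM',.11))"
```

```text
t 22.4 p [0.4792 0.3228 0.1165] w 0.0283 f 46.00354595342651 tilt 0.15 yaw y -63.3
DM 0.11 [ 0.08 -0.03  0.26]
```

Request:
drive_tool --pt "0.04 0 0.05 0" --pt "0.04 0 0.1 0" --pt "0.04 0 0.15 0" --pt "0.04 0 0.19 0" --pt "0.04 0 0.22 0" --pt "0.04 0 0.25 0" --pt "0.04 0 0.25 0" --pt "0.04 0 0.25 0"

```text
clock: 23.07
position: [0.4809, 0.3246, 0.1116]
ee_rot: [0.0, 0.973, 0.231, 0.0]
contact_force: [0.4, 0.1, -1.9]
width: 0.0287
gripper_force: 46.0
```

Request:
drive_tool --pt "0 0 0.03 0" --pt "0 0 0.05 0" --pt "0 0 0.07 0" --pt "0 0 0.08 0" --pt "0 0 0.08 0" --pt "0 0 0.08 0" --pt "0 0 0.08 0" --pt "0 0 0.08 0"

```text
clock: 23.73
position: [0.4811, 0.3247, 0.1101]
ee_rot: [-0.0, 0.973, 0.231, 0.0]
contact_force: [-0.9, 0.2, 5.9]
width: 0.0285
gripper_force: 45.0
```

Contact. Releasing and rising, then on to the nearer beaker.

Request:
drive_tool --pt "0 0 0 0" --pt "0 0 0 0" --pt "0 0 0 0" --pt "0 0 0 0" --pt "0 0 0 0" --pt "0 0 0 0" --pt "0 0 0 0" --pt "0 0 0 0" --grip 60

```text
clock: 24.4
position: [0.4809, 0.3245, 0.1095]
ee_rot: [0.0, 0.973, 0.231, -0.0]
contact_force: [-0.7, 0.9, -0.2]
width: 0.0598
gripper_force: 0.0
```

Request:
drive_tool --pt "0 0 -0.3 0" --pt "0 0 -0.8 0" --pt "0 0 -1.5 0" --pt "0 0 -2.2 0" --pt "0 0 -2.8 0" --pt "0 0 -3 0" --pt "0 0 -3 0" --pt "0 0 -3 0"

```text
clock: 25.07
position: [0.4808, 0.3244, 0.1845]
ee_rot: [0.0, 0.973, 0.231, 0.0]
contact_force: [0.3, 0.3, -0.4]
width: 0.0597
gripper_force: 0.0
```

```bash
python3 -c "
from h import *
go(('bka',.18),('bka',.069))
p,d,ci=cap('wrist')
P,u,v=cloud(ci,d)
q=P[(np.hypot(*(P[:,:2]-T['DM']).T)<.05)&(P[:,2]>.1)&(P[:,2]<.14)]
t=q[q[:,2]>q[:,2].max()-.006];print(len(q),len(t),q[:,2].max(),t.mean(0),cv2.minEnclosingCircle(t[:,:2].astype(np.float32)))"
```

```text
t 25.07 p [0.4808 0.3244 0.1845] w 0.0597 f 0.0 tilt 0.01 yaw y -63.3
bka 0.18 [-0.17  8.24  0.18]
bka 0.069 [-0.17  8.24  4.62]
1949 1418 0.13110232126642896 [0.48082082 0.32425806 0.12945901] ((0.4804384112358093, 0.3241226375102997), 0.011919957585632801)
```

Request:
drive_tool --pt "0 0.6 0 0" --pt "-0.05 1.9 0 0" --pt "-0.1 3.4 0 0" --pt "-0.1 4.9 0 0" --pt "-0.15 6.4 0 0" --pt "-0.17 7.6 0 0" --pt "-0.17 8.2 0 0" --pt "-0.17 8.24 0 0" --grip 84

```text
clock: 25.78
position: [0.5708, 0.1358, 0.1833]
ee_rot: [0.0, 0.973, 0.229, -0.001]
contact_force: [0.2, 0.0, 0.4]
width: 0.0841
gripper_force: 0.0
```

Request:
drive_tool --pt "0 0 0.1 0" --pt "0 0 0.5 0" --pt "0 0 1.2 0" --pt "0 0 1.8 0" --pt "0 0 2 0" --pt "0 0 2 0" --pt "0 0 2 0" --pt "0 0 2 0"

```text
clock: 26.45
position: [0.5702, 0.1394, 0.1352]
ee_rot: [0.0, 0.973, 0.232, 0.001]
contact_force: [0.6, -0.0, 0.8]
width: 0.0842
gripper_force: 0.0
```

```bash
python3 -c "
from h import *
go(('bka',.069))"
```

```text
t 26.45 p [0.5702 0.1394 0.1352] w 0.0842 f 0.0 tilt 0.08 yaw y -63.2
bka 0.069 [-0.03  0.02  2.65]
```

Request:
drive_tool --pt "0 0 0.4 0" --pt "0 0 1 0" --pt "0 0 1.6 0" --pt "0 0 2.1 0" --pt "0 0 2.5 0" --pt "0 0 2.65 0" --pt "0 0 2.65 0" --pt "0 0 2.65 0"

```text
clock: 27.12
position: [0.5702, 0.1387, 0.0685]
ee_rot: [0.0, 0.973, 0.231, 0.0]
contact_force: [0.7, -0.4, 0.4]
width: 0.0839
gripper_force: 0.0
```

Request:
drive_tool --pt "0 0 0 0" --pt "0 0 0 0" --pt "0 0 0 0" --pt "0 0 0 0" --pt "0 0 0 0" --pt "0 0 0 0" --pt "0 0 0 0" --pt "0 0 0 0" --grip 35 --newtons 35

```text
clock: 27.78
position: [0.5703, 0.1388, 0.0692]
ee_rot: [0.0, 0.973, 0.231, 0.001]
contact_force: [-2.6, 1.2, 5.8]
width: 0.0494
gripper_force: 36.4
```

Request:
drive_tool --pt "0 0 -0.2 0" --pt "0 0 -0.6 0" --pt "0 0 -1.2 0" --pt "0 0 -1.8 0" --pt "0 0 -2.3 0" --pt "0 0 -2.6 0" --pt "0 0 -2.8 0" --pt "0 0 -2.8 0"

```text
clock: 28.45
position: [0.5703, 0.1387, 0.1394]
ee_rot: [0.0, 0.973, 0.231, 0.001]
contact_force: [-0.3, 0.9, -2.1]
width: 0.0497
gripper_force: 36.6
```

```bash
python3 -c "
from h import *
go(('DF',.139),('DF',.074))"
```

```text
t 28.45 p [0.5703 0.1387 0.1394] w 0.0497 f 36.55679930001497 tilt 0.11 yaw y -63.3
DF 0.139 [ 3.19 -7.04  0.02]
DF 0.074 [ 3.18 -7.05  2.62]
```

Request:
drive_tool --pt "0.1 -0.25 0 0" --pt "0.4 -0.9 0 0" --pt "0.9 -1.9 0 0" --pt "1.4 -3.1 0 0" --pt "2 -4.4 0 0" --pt "2.6 -5.7 0 0" --pt "3 -6.7 0 0" --pt "3.19 -7.04 0 0"

```text
clock: 29.12
position: [0.5603, 0.3361, 0.1369]
ee_rot: [-0.001, 0.973, 0.233, -0.001]
contact_force: [-0.9, -0.5, -1.9]
width: 0.0499
gripper_force: 36.7
```

Request:
drive_tool --pt "0 0 0 0" --pt "0 0 0.2 0" --pt "0 0 0.6 0" --pt "0 0 1.1 0" --pt "0 0 1.6 0" --pt "0 0 2 0" --pt "0 0 2.2 0" --pt "0 0 2.3 0"

```text
clock: 29.78
position: [0.5614, 0.3302, 0.0792]
ee_rot: [0.0, 0.973, 0.231, -0.001]
contact_force: [0.3, 0.6, -2.0]
width: 0.05
gripper_force: 36.7
```

```bash
python3 -c "
from h import *
go(('DF',.073))"
```

```text
t 29.78 p [0.5614 0.3302 0.0792] w 0.05 f 36.67294632643461 tilt 0.16 yaw y -63.3
DF 0.073 [ 0.06 -0.04  0.25]
```

Request:
drive_tool --pt "0.03 0 0.05 0" --pt "0.03 0 0.1 0" --pt "0.03 0 0.15 0" --pt "0.03 0 0.18 0" --pt "0.03 0 0.21 0" --pt "0.03 0 0.24 0" --pt "0.03 0 0.24 0" --pt "0.03 0 0.24 0"

```text
clock: 30.45
position: [0.5625, 0.3321, 0.0748]
ee_rot: [0.0, 0.973, 0.231, 0.0]
contact_force: [-0.4, 0.6, -1.5]
width: 0.05
gripper_force: 36.7
```

Request:
drive_tool --pt "0 0 0.03 0" --pt "0 0 0.06 0" --pt "0 0 0.09 0" --pt "0 0 0.09 0" --pt "0 0 0.09 0" --pt "0 0 0.09 0" --pt "0 0 0.09 0" --pt "0 0 0.09 0"

```text
clock: 31.12
position: [0.5627, 0.3322, 0.0733]
ee_rot: [-0.0, 0.973, 0.231, 0.0]
contact_force: [-1.2, -0.2, 5.2]
width: 0.0504
gripper_force: 37.2
```

Request:
drive_tool --pt "0 0 0 0" --pt "0 0 0 0" --pt "0 0 0 0" --pt "0 0 0 0" --pt "0 0 0 0" --pt "0 0 0 0" --pt "0 0 0 0" --pt "0 0 0 0" --grip 80

```text
clock: 31.78
position: [0.5625, 0.332, 0.0724]
ee_rot: [0.0, 0.973, 0.231, -0.0]
contact_force: [-0.9, -0.0, -0.4]
width: 0.0798
gripper_force: 0.0
```

Request:
drive_tool --pt "0 0 -0.3 0" --pt "0 0 -0.8 0" --pt "0 0 -1.5 0" --pt "0 0 -2.5 0" --pt "0 0 -3.5 0" --pt "0 0 -4.2 0" --pt "0 0 -4.2 0" --pt "0 0 -4.2 0"

```text
clock: 32.45
position: [0.5631, 0.3323, 0.1791]
ee_rot: [-0.0, 0.973, 0.231, 0.002]
contact_force: [0.2, -0.5, -0.2]
width: 0.0799
gripper_force: 0.0
```

```bash
python3 -c "
from h import *
go(('bkb',.175),('bkb',.069))"
```

```text
t 32.45 p [0.5631 0.3323 0.1791] w 0.0799 f 0.0 tilt 0.18 yaw y -63.3
bkb 0.175 [-5.9  11.62  0.15]
bkb 0.069 [-5.92 11.62  4.39]
```

Request:
drive_tool --pt "-0.3 0.6 0 0" --pt "-0.9 1.8 0 0" --pt "-1.6 3.15 0 0" --pt "-2.3 4.5 0 0" --pt "-3 5.9 0 0" --pt "-3.7 7.3 0 0" --pt "-4.4 8.7 0 0" --pt "-5.1 10 0 0" --grip 84

```text
clock: 33.12
position: [0.5594, 0.0485, 0.1758]
ee_rot: [-0.0, 0.973, 0.231, -0.002]
contact_force: [0.3, -0.2, -0.7]
width: 0.0841
gripper_force: 0.0
```

Request:
drive_tool --pt "-0.6 1.2 0.1 0" --pt "-0.8 1.62 0.5 0" --pt "-0.8 1.62 1.1 0" --pt "-0.8 1.62 1.7 0" --pt "-0.8 1.62 1.8 0" --pt "-0.8 1.62 1.8 0" --pt "-0.8 1.62 1.8 0" --pt "-0.8 1.62 1.8 0"

```text
clock: 33.78
position: [0.5618, 0.0065, 0.1329]
ee_rot: [0.0, 0.973, 0.232, 0.0]
contact_force: [-0.3, 0.6, -0.1]
width: 0.084
gripper_force: 0.0
```

```bash
python3 -c "
from h import *
go(('bkb',.069))"
```

```text
t 33.78 p [0.5618 0.0065 0.1329] w 0.084 f 0.0 tilt 0.04 yaw y -63.2
bkb 0.069 [0.   0.   2.56]
```

Request:
drive_tool --pt "0 0 0.4 0" --pt "0 0 1 0" --pt "0 0 1.6 0" --pt "0 0 2.1 0" --pt "0 0 2.4 0" --pt "0 0 2.56 0" --pt "0 0 2.56 0" --pt "0 0 2.56 0"

```text
clock: 34.45
position: [0.5619, 0.0063, 0.0688]
ee_rot: [0.0, 0.973, 0.231, 0.0]
contact_force: [-0.3, -0.5, 0.2]
width: 0.084
gripper_force: 0.0
```

Request:
drive_tool --pt "0 0 0 0" --pt "0 0 0 0" --pt "0 0 0 0" --pt "0 0 0 0" --pt "0 0 0 0" --pt "0 0 0 0" --pt "0 0 0 0" --pt "0 0 0 0" --grip 35 --newtons 35

```text
clock: 35.12
position: [0.562, 0.0063, 0.0694]
ee_rot: [0.0, 0.973, 0.231, 0.001]
contact_force: [-1.0, 0.9, 6.2]
width: 0.0492
gripper_force: 36.3
```

Request:
drive_tool --pt "0 0 -0.2 0" --pt "0 0 -0.6 0" --pt "0 0 -1.2 0" --pt "0 0 -1.8 0" --pt "0 0 -2.3 0" --pt "0 0 -2.6 0" --pt "0 0 -2.8 0" --pt "0 0 -2.8 0"

```text
clock: 35.78
position: [0.562, 0.0061, 0.1396]
ee_rot: [0.0, 0.973, 0.231, 0.001]
contact_force: [1.1, -0.2, -2.2]
width: 0.0492
gripper_force: 36.5
```

```bash
python3 -c "
from h import *
go(('DN',.139),('DN',.074))"
```

```text
t 35.78 p [0.562  0.0061 0.1396] w 0.0492 f 36.54537482187152 tilt 0.11 yaw y -63.3
DN 0.139 [-2.300e-01 -1.404e+01  1.000e-02]
DN 0.074 [ -0.24 -14.04   2.61]
```

Request:
drive_tool --pt "0 -0.3 0 0" --pt "0 -0.9 0 0" --pt "-0.05 -1.7 0 0" --pt "-0.05 -2.7 0 0" --pt "-0.1 -3.8 0 0" --pt "-0.1 -4.9 0 0" --pt "-0.1 -6 0 0" --pt "-0.12 -7.1 0 0"

```text
clock: 36.45
position: [0.4765, 0.1652, 0.1376]
ee_rot: [-0.0, 0.973, 0.231, -0.001]
contact_force: [0.9, -0.5, -1.1]
width: 0.0491
gripper_force: 36.5
```

Request:
drive_tool --pt "0 -1.1 0 0" --pt "-0.05 -2.2 0 0" --pt "-0.05 -3.3 0 0" --pt "-0.05 -4.4 0 0" --pt "-0.1 -5.4 0 0" --pt "-0.1 -6.2 0 0" --pt "-0.12 -6.75 0 0" --pt "-0.12 -6.94 0 0"

```text
clock: 37.12
position: [0.3952, 0.3188, 0.1377]
ee_rot: [-0.0, 0.973, 0.233, -0.001]
contact_force: [0.6, -0.1, -0.9]
width: 0.0493
gripper_force: 36.6
```

Request:
drive_tool --pt "0 0 0 0" --pt "0 0 0.2 0" --pt "0 0 0.6 0" --pt "0 0 1.1 0" --pt "0 0 1.6 0" --pt "0 0 2 0" --pt "0 0 2.2 0" --pt "0 0 2.3 0"

```text
clock: 37.78
position: [0.3979, 0.316, 0.0796]
ee_rot: [0.0, 0.973, 0.231, -0.001]
contact_force: [0.2, 0.2, -1.5]
width: 0.049
gripper_force: 36.6
```

```bash
python3 -c "
from h import *
go(('DN',.073))"
```

```text
t 37.78 p [0.3979 0.316  0.0796] w 0.049 f 36.571549996733665 tilt 0.14 yaw y -63.3
DN 0.073 [ 0.05 -0.01  0.27]
```

Request:
drive_tool --pt "0.03 0 0.05 0" --pt "0.03 0 0.1 0" --pt "0.03 0 0.15 0" --pt "0.03 0 0.18 0" --pt "0.03 0 0.21 0" --pt "0.03 0 0.24 0" --pt "0.03 0 0.24 0" --pt "0.03 0 0.24 0"

```text
clock: 38.45
position: [0.3989, 0.3174, 0.0751]
ee_rot: [0.0, 0.973, 0.231, 0.0]
contact_force: [-1.0, -0.6, -1.3]
width: 0.0486
gripper_force: 36.6
```

Request:
drive_tool --pt "0 0 0.03 0" --pt "0 0 0.06 0" --pt "0 0 0.09 0" --pt "0 0 0.09 0" --pt "0 0 0.09 0" --pt "0 0 0.09 0" --pt "0 0 0.09 0" --pt "0 0 0.09 0"

```text
clock: 39.12
position: [0.3991, 0.3175, 0.0734]
ee_rot: [-0.0, 0.973, 0.231, 0.0]
contact_force: [-1.0, -0.3, 5.5]
width: 0.049
gripper_force: 37.1
```

Request:
drive_tool --pt "0 0 0 0" --pt "0 0 0 0" --pt "0 0 0 0" --pt "0 0 0 0" --pt "0 0 0 0" --pt "0 0 0 0" --pt "0 0 0 0" --pt "0 0 0 0" --grip 78

```text
clock: 39.78
position: [0.3989, 0.3173, 0.0727]
ee_rot: [0.0, 0.973, 0.231, -0.0]
contact_force: [0.0, -0.2, -0.5]
width: 0.0781
gripper_force: 0.0
```

Request:
drive_tool --pt "0 0 -0.3 0" --pt "0 0 -0.8 0" --pt "0 0 -1.5 0" --pt "0 0 -2.5 0" --pt "0 0 -3.5 0" --pt "0 0 -4.5 0" --pt "0 0 -5.5 0" --pt "0 0 -6 0"

```text
clock: 40.45
position: [0.4, 0.318, 0.2266]
ee_rot: [-0.001, 0.973, 0.231, 0.003]
contact_force: [1.0, -0.6, 0.0]
width: 0.0781
gripper_force: 0.0
```

Request:
drive_tool --pt "0 1 0 0" --pt "0 2 0 0" --pt "0 3.5 0 0" --pt "0 5 0 0" --pt "0 6.5 0 0" --pt "0 7.5 0 0" --pt "0 8 0 0" --pt "0 8 0 0"

```text
clock: 41.12
position: [0.4901, 0.1367, 0.2232]
ee_rot: [0.0, 0.973, 0.23, 0.0]
contact_force: [0.5, -0.3, 0.1]
width: 0.0783
gripper_force: 0.0
```

```bash
python3 - <<'E'
from h import *
go()
cl={n:cloud(c[2],c[1])[0] for n in('top','side') for c in [cap(n,f'pics/{n}9.png')]}
a,b=np.radians(-64.7),np.radians(5.2)
for nm,cell,h,C,th in(('lantern','LL',.118,(.4935,-.3204),a),('candle','LS',.092,(.4935,-.3204),a),('carafe','DM',.128,(.4806,.3243),b),('bk','DF',.088,(.4806,.3243),b),('bk','DN',.088,(.4806,.3243),b)):
    for n,Q in cl.items():
        t=Q[(np.hypot(*(Q[:,:2]-T[cell]).T)<.045)&(abs(Q[:,2]-h)<.007)]
        if len(t)<5: print(nm,n,'few');continue
        c,r=cv2.minEnclosingCircle(t[:,:2].astype(np.float32)); d=np.array(c)-C
        print(nm,n,len(t),'zmax',t[:,2].max().round(4),'local mm',(1000*d[0]*np.cos(th)+1000*d[1]*np.sin(th)).round(1),(-1000*d[0]*np.sin(th)+1000*d[1]*np.cos(th)).round(1),'r',round(r,4))
E
```

```text
t 41.12 p [0.4901 0.1367 0.2232] w 0.0783 f 0.0 tilt 0.06 yaw y -63.5
lantern top 69 zmax 0.1198 local mm -38.0 0.2 r 0.0106
lantern side 66 zmax 0.1202 local mm -38.6 -0.8 r 0.01
candle top 181 zmax 0.0955 local mm 43.6 -0.1 r 0.017
candle side 217 zmax 0.0945 local mm 49.2 -2.7 r 0.0177
carafe top 160 zmax 0.1308 local mm -2.5 -1.3 r 0.0137
carafe side 40 zmax 0.1295 local mm -1.8 -4.6 r 0.0172
bk top 91 zmax 0.0894 local mm 72.9 0.7 r 0.0218
bk side 123 zmax 0.0914 local mm 82.4 1.0 r 0.0275
bk top 265 zmax 0.0901 local mm -81.9 -0.5 r 0.0256
bk side 119 zmax 0.0915 local mm -81.8 -0.3 r 0.0273
```

View pics/top9.png

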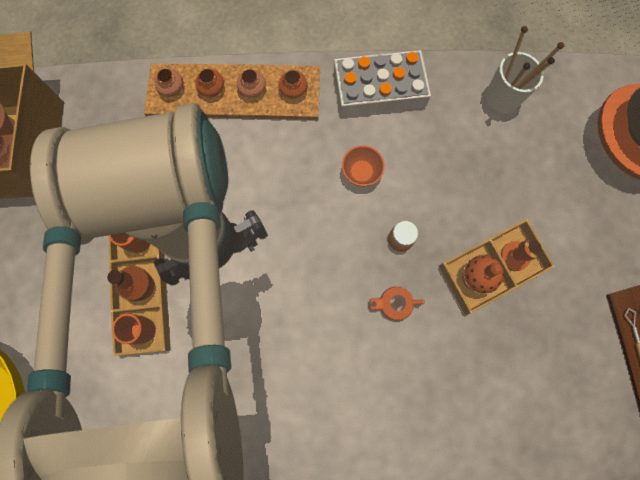

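View pics/side9.png

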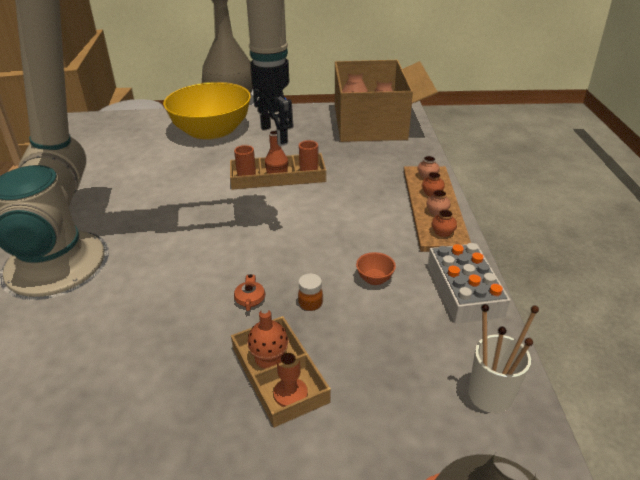

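All five pieces stand upright and centred in their cells. In the side view the long carton's pieces are at about (245,160), (277,155) and (308,155), and the short carton's at (266,340) and (290,380). The bowl, lamp and jar have not moved, and the gripper is clear.

Request:
drive_tool --pt "0 0 0 0" --pt "0 0 0 0" --pt "0 0 0 0" --pt "0 0 0 0" --pt "0 0 0 0" --pt "0 0 0 0" --pt "0 0 0 0" --pt "0 0 0 0"

```text
clock: 41.88
position: [0.4889, 0.1388, 0.2227]
ee_rot: [0.0, 0.973, 0.231, -0.0]
contact_force: [0.4, -0.1, -0.6]
width: 0.078
gripper_force: 0.0
```

```bash
python3 -c "
from rig import order
print(order.sign_off())"
```

```text
the job is handed in; nothing more can be done
None
```

I packed both gift sets, released every piece upright in its own cell, left the bowl, oil lamp and glaze jar where they stood, and handed the job in at about 42 s (the sign-off returned no verdict).

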